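# Assemble a countertop hook stand by feel and hang its double hooks

## Robot

A 6-joint arm with a two-finger parallel gripper is mounted at the origin on a cart in front of the work surface, level with it; the furniture and walls round the work are solid. World frame = base frame: x ahead of the robot, y to its left, z up, the work surface at z = 0. Lengths are in m, angles in rad, forces in N, time in s.
With the tool pointing down it reaches from about 0.35 to 0.975 m from the base axis. Payload 7.1 kg.
Tool frame: the origin (TCP) lies midway between the tips of the shut fingers; the grasp point (between the pads) lies 19 mm behind it; z points along the fingers, y is the line along which they close (so a half turn about z gives the same grasp; the last joint's range is limited). The gripper opens to 88 mm and grips with 3 to 60 N. Pads are 20 mm wide; open, the fingers measure 115 mm over their backs; the gripper's body (75 mm by 178 mm) begins 61 mm behind the grasp point.
Start: joints at [-1.255, 0.423, 1.63, -0, 1.089, -0.019], TCP at [0.205, -0.59, 0.223] pointing down, gripper open.
Joint ranges: [-3, 3], [-0.9, 2.11], [0.09, 2.58], [-1.31, 4.45], [0.11, 2.69], [-2.54, 2.54]. Speed limits (rad/s): [2.39, 2.39, 3.01, 3.14, 3.14, 3.14].

## Interface

Orientations are given as a unit quaternion [w, x, y, z].
In Python, from station import move_pose, movel, movej, command_gripper, wait, inverse_kinematics, read_camera, camera_info, MotionError, job_done, get_time, get_joint_pos, get_qvel, get_effort, get_tcp_pos, get_ee_rot, get_ft_force, get_ft_torque, get_grip_width, get_finger_force gives the robot as it stands. Calls block until the motion is done:
- move_pose(position, orientation): joint-space move of the TCP to a pose.
- movel(position, frame=None, v=0.15, until_force=None): straight line of the TCP; frame=None keeps the orientation; v is the mean speed in m/s. With until_force (N) it stops when the force on the tool has changed by that much, and returns True; else False.
- movej(angles): joint-space move.
- command_gripper(opening): opening from 0.0 (shut) to 1.0 (fully open); the grip force is fixed at half the most; returns when the fingers have stopped.
- wait(seconds).
- inverse_kinematics(position, orientation): joint angles nearest the present ones, or None.
- read_camera(name): name is "side" or "top" or "wrist"; returns the picture (480x640x3 uint8, red, green, blue); there is no depth.
- camera_info(name): a dict with "intrinsics" (3x3 intrinsics, pixels), "T" (4x4, takes a point from camera to world coordinates); the wrist camera has in their place "tool_from_camera" (4x4, takes a point from camera to tool coordinates, whose origin is the TCP and whose axes are the flange's). Camera axes: x right, y up, looking along -z (the intrinsics and any distortion apply to the point x, -y, -z); pixel columns grow to the right and rows downward; lengths in m; the calibration is good to about 2 mm. A picture is of the moment at which its call begins: read the wrist's pose just before it. camera_info takes no time and is no camera call.
A pose or a line that the arm cannot do raises MotionError and nothing moves.
- job_done(): hands the job in; it is judged then, once.
Readings, each from a call of its own:
- get_time(): time.
- get_joint_pos(): joint angles.
- get_qvel(): joint speeds.
- get_effort(): joint torques, N m.
- get_tcp_pos(): TCP position.
- get_ee_rot(): TCP orientation.
- get_ft_force(): force on the tool from outside, world axes, zero at the start.
- get_ft_torque(): the same for the moment, N m.
- get_grip_width(): opening from 0.0 (shut) to 1.0 (fully open).
- get_finger_force(): force on a finger pad.
Only numpy, scipy, OpenCV 4.12 (cv2) and the standard library are available. Lean on these libraries where they do the work, as an engineer would, in place of code of your own. Each camera call takes 0.05 s, during which the arm holds its last target. There are 200 camera calls.

## Task

Put the hook stand together: lift the post out of its cardboard packing block and feel around with its pin for the blind hole lost somewhere in the plinth's black inlay, until the pin drops in, the collar sits flush on the inlay, and the bar runs along the plinth's long side. Then hang every double hook standing on the worktop astride the bar, upright and left hanging free. Leave the timer, the espresso mug and the garlic where they are.

Things in the scene. Friction and masses are not known exactly. Their poses are not given: they have to be found in the camera images.
- plinth: Fixed dark wooden plinth, 144 (x) x 200 (y) x 44 high, origin at its underside's centre. A 100 x 100 opening shows a flat black inlay, top at z = 40. Somewhere in it, up to 10 mm off the middle in x and in y (varies, hard to see, not reported), is a blind round hole of diameter 17, depth 31, chamfer 2.
- pack: Fixed cardboard-coloured packing block, 90 x 90 x 44 mm, origin at the centre of its underside. At the start the post stands in its middle, in a hole of diameter 17, depth 32, to be drawn straight up.
- post: Loose T-shaped post, 0.24 to 0.39 kg. Origin on its axis at the collar's underside, z up, y along the bar. Pin: diameter 14, z = -28 to 0, tip chamfered. Collar: diameter 40, z = 0 to 6. Shaft: diameter 16. Bar: round, diameter 10, axis at z = 75, to y = +-95, with 16 mm end balls there. Pale wooden grip block on the axis: 22 (x) x 24 (y), z = 65 to 110.
- hook0: Loose red double hook, 60 g, may be absent: a stiff inverted V, 28 wide along its y, that straddles a bar along its y. Origin: middle of the crown's underside (rests on the bar), z up; standing on its feet, 46 above the worktop. Inner gap 16 at the crown, 26 at the bottom; two upturned feet reach to x = +-34. Pinch tab on top: 10 (x) x 24 (y), z = 4 to 24.
- hook1: Loose blue double hook, 60 g, may be absent: a stiff inverted V, 28 wide along its y, that straddles a bar along its y. Origin: middle of the crown's underside (rests on the bar), z up; standing on its feet, 46 above the worktop. Inner gap 16 at the crown, 26 at the bottom; two upturned feet reach to x = +-34. Pinch tab on top: 10 (x) x 24 (y), z = 4 to 24.
- hook2: Loose yellow double hook, 60 g, may be absent: a stiff inverted V, 28 wide along its y, that straddles a bar along its y. Origin: middle of the crown's underside (rests on the bar), z up; standing on its feet, 46 above the worktop. Inner gap 16 at the crown, 26 at the bottom; two upturned feet reach to x = +-34. Pinch tab on top: 10 (x) x 24 (y), z = 4 to 24.
- hook3: Loose green double hook, 60 g, may be absent: a stiff inverted V, 28 wide along its y, that straddles a bar along its y. Origin: middle of the crown's underside (rests on the bar), z up; standing on its feet, 46 above the worktop. Inner gap 16 at the crown, 26 at the bottom; two upturned feet reach to x = +-34. Pinch tab on top: 10 (x) x 24 (y), z = 4 to 24.
- timer: Green kitchen timer, 69 mm wide, 68 mm high, a bystander; origin at its underside.
- espresso_mug: Small white espresso mug, 62 x 92 x 51 mm, a bystander; origin at its underside.
- garlic: Garlic bulb, about 53 mm, a bystander; origin at its underside.
There are look-alikes about, which are no part of the job. Leave any red look-alike of the post alone.

How it is judged:
By the outcome, as a careful person would: the job done as asked, in the order asked, and still so for the second after the job is handed in, with the robot touching nothing.
Of hook0, hook1, hook2, hook3 only 3 to 4 are there at a start; the rules pass over those that are not, and their reading is None.
At some moment in a run one of hook0, hook1, hook2, hook3 may be knocked a few centimetres aside while the robot is not near it.
It also fails if it takes over 210 s, if anything falls off the work surface, if the arm or the gripper's body presses on something with over 40 N, if the wrist force passes 120 N, or if a joint passes its speed limit or range.

## Working session

There is one attempt and no reset: what is moved stays moved. The work goes in short steps, each a Python script; the robot and the scene stay as the last script left them, time stands still between calls to the robot, and variables do not carry over. Pictures are saved under pics/ and viewed, at most 14 in all, crops included, and the job is handed in when it is done.

```bash
mkdir -p pics; ls
python3 - <<'E'
from station import *
import cv2,numpy as np
for n in("side","top"):
    im=read_camera(n); cv2.imwrite(f"pics/{n}0.png",im[...,::-1]); i=camera_info(n); print(n,{k:(np.round(v,4).tolist() if not isinstance(v,str) else v) for k,v in i.items()})
i=camera_info("wrist");print({k:np.round(v,4).tolist() for k,v in i.items()})
print(get_time(),get_ee_rot(),get_ft_force(),get_grip_width())
E
```

```text
pics
side {'intrinsics': [[586.6046, 0.0, 329.8183], [0.0, 586.6046, 242.8318], [0.0, 0.0, 1.0]], 'T': [[-0.8542, 0.2772, -0.4399, -0.1945], [-0.5197, -0.4762, 0.7093, 0.9835], [-0.0129, 0.8345, 0.5508, 0.9304], [0.0, 0.0, 0.0, 1.0]]}
top {'intrinsics': [[471.6416, 0.0, 313.7566], [0.0, 471.6416, 242.3295], [0.0, 0.0, 1.0]], 'T': [[-0.016, 0.9813, -0.1916, 0.2664], [-0.9999, -0.0156, 0.0037, -0.096], [0.0007, 0.1917, 0.9815, 1.3509], [0.0, 0.0, 0.0, 1.0]]}
{'intrinsics': [[392.9023, 0.0, 323.1151], [0.0, 392.9023, 240.4399], [0.0, 0.0, 1.0]], 'tool_from_camera': [[0.0007, 0.9703, 0.2419, 0.0658], [1.0, -0.0008, 0.0003, 0.0005], [0.0005, 0.2419, -0.9703, -0.1619], [0.0, 0.0, 0.0, 1.0]]}
0.1 [-6.45999056e-04  9.86019624e-01  1.66627948e-01 -9.90672374e-05] [-0.31945472  0.15005693 -0.24833199] 1.0009805866980652
```

View pics/top0.png

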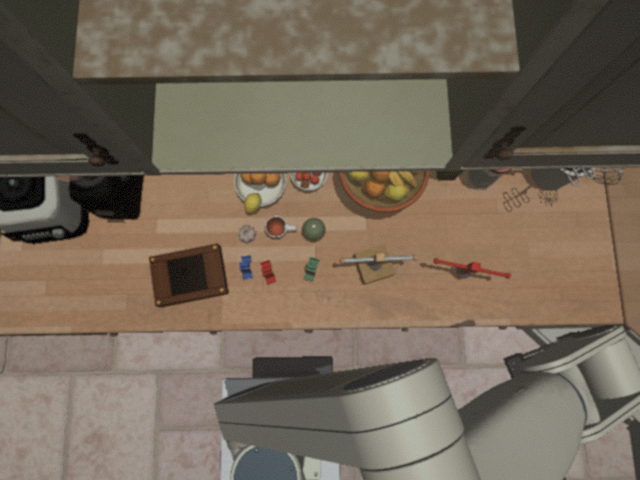

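View pics/side0.png

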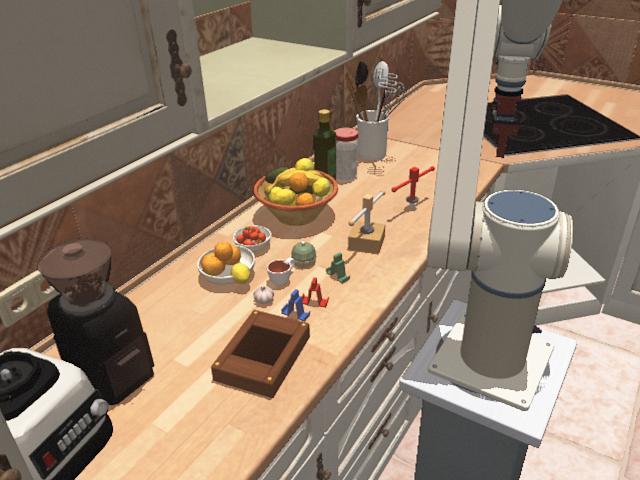

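Top view: plinth at (188,275); hooks blue (246,267), red (268,271), green (311,268), no yellow. Post in its pack at (377,262); the red look-alike at (468,269). The side view agrees.

```bash
cat > h.py <<'E'
from station import *
import numpy as np, cv2
def quat(yaw): return [0.,np.cos(yaw/2),np.sin(yaw/2),0.]   # tool down, tool x at yaw (world)
def R_of(q):
    w,x,y,z=q
    return np.array([[1-2*(y*y+z*z),2*(x*y-z*w),2*(x*z+y*w)],[2*(x*y+z*w),1-2*(x*x+z*z),2*(y*z-x*w)],[2*(x*z-y*w),2*(y*z+x*w),1-2*(x*x+y*y)]])
def cam(name,rot=None,pos=None):
    i=camera_info(name)
    if name!="wrist": return i["intrinsics"],i["T"]
    T=np.eye(4);T[:3,:3]=R_of(rot);T[:3,3]=pos
    return i["intrinsics"],T@i["tool_from_camera"]
def cast(K,T,uv,z):
    uv=np.atleast_2d(uv).astype(float)
    d=np.c_[(uv[:,0]-K[0,2])/K[0,0],-(uv[:,1]-K[1,2])/K[1,1],-np.ones(len(uv))]@T[:3,:3].T
    return T[:3,3]+d*((z-T[2,3])/d[:,2])[:,None]
def proj(K,T,P):
    c=(np.atleast_2d(P)-T[:3,3])@T[:3,:3]
    return np.c_[K[0,0]*c[:,0]/-c[:,2]+K[0,2],K[1,1]*c[:,1]/c[:,2]+K[1,2]]
def snap(name,f=None):
    r,p=get_ee_rot(),get_tcp_pos(); im=read_camera(name)
    if f: cv2.imwrite(f"pics/{f}.png",im[...,::-1])
    return im,*cam(name,r,p)
HUE={"red":[(0,6),(174,180)],"blue":[(105,130)],"yellow":[(22,34)],"green":[(60,90)]}
def mask(im,c,s=110,v=30):
    h=cv2.cvtColor(im,cv2.COLOR_RGB2HSV);m=0
    for a,b in HUE[c]: m=m|cv2.inRange(h,(a,s,v),(b,255,255))
    return m
def blobs(m,amin):
    n,l,st,c=cv2.connectedComponentsWithStats(m)
    return [(st[i,4],c[i],(l==i).astype(np.uint8)) for i in range(1,n) if st[i,4]>=amin]
def go(p,yaw):
    """joint move; picks the half turn nearest the present wrist"""
    q0=np.array(get_joint_pos());best=None
    for y in(yaw,yaw+np.pi):
        q=inverse_kinematics(list(p),quat(y))
        if q is not None and (best is None or abs(q[5]-q0[5])<best[0]): best=(abs(q[5]-q0[5]),y)
    move_pose(list(p),quat(best[1])); return best[1]
E
python3 - <<'E'
from h import *
K,T=cam("top")
im=cv2.imread("pics/top0.png")[...,::-1]
for n,uv,z in[("pack",(375,266),.044),("block",(379,258),.154),("plinth",(188,275),.044)]: print(n,cast(K,T,uv,z).round(3))
for c in HUE:
    for a,ctr,_ in blobs(mask(im,c),25): 
        if 200<ctr[1]<320: print(c,a,ctr.round(),cast(K,T,ctr,.045).round(3))
ends=cast(K,T,[(337,262),(414,259)],.119);print(ends.round(3))
E
```

```text
pack [[ 0.451 -0.271  0.044]]
block [[ 0.456 -0.268  0.154]]
plinth [[0.434 0.251 0.044]]
red 126 [452. 264.] [[ 0.453 -0.486  0.045]]
red 193 [268. 272.] [[0.44  0.029 0.045]]
red 187 [486. 270.] [[ 0.435 -0.58   0.045]]
blue 85 [245. 263.] [[0.466 0.092 0.045]]
blue 35 [247. 275.] [[0.432 0.086 0.045]]
yellow 237 [252. 203.] [[0.64  0.074 0.045]]
[[ 0.453 -0.161  0.119]
 [ 0.458 -0.365  0.119]]
```

Run:
```python
from h import *
y=go([.455,-.268,.30],np.pi/2); print(y,get_time(),get_tcp_pos())
im,K,T=snap("wrist","w1"); print(proj(K,T,[[.456,-.268,.154],[.451,-.271,.044]]))
```

```text
1.5707963267948966 1.6333 [ 0.45468943 -0.26869737  0.29977251]
[[324.45852667 225.88177296]
 [319.57560354 207.59548033]]
```

View pics/w1.png

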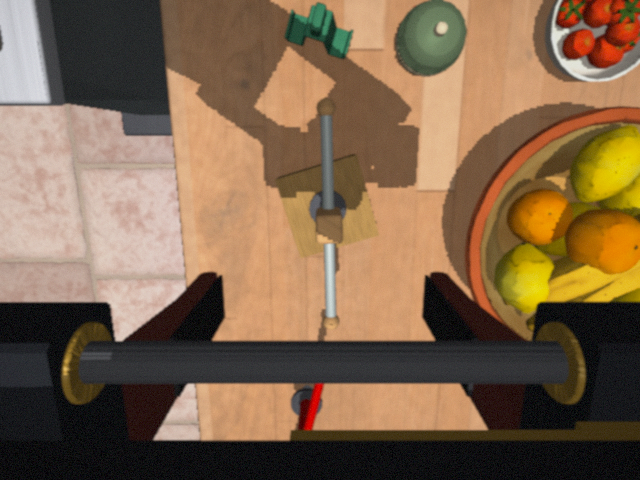

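Grip block at (329,225), bar ends at (326,106) and (331,318), pack beneath; fingers clear on both sides.

Run:
```python
from h import *
K,T=cam("wrist",get_ee_rot(),get_tcp_pos())
e=cast(K,T,[(326.5,107),(330.5,319)],.119); print(e.round(4),np.linalg.norm(e[0]-e[1]))
c=e.mean(0); d=e[0]-e[1]; yaw=np.arctan2(d[1],d[0]); print("post",c.round(4),np.degrees(yaw)," block top",cast(K,T,(329,220),.154).round(4))
im=cv2.imread("pics/w1.png")[...,::-1]
command_gripper(.6)
p=[c[0],c[1],.18]; move_pose(p,quat(yaw)); print(movel([c[0],c[1],.118],v=.1,until_force=8),get_tcp_pos())
command_gripper(0); print(get_grip_width()*88,get_finger_force(),get_ft_force(),get_tcp_pos())
f0=get_ft_force()
movel([c[0],c[1],.20],v=.12); wait(.2); print(get_grip_width()*88,np.array(get_ft_force())-f0,get_time(),get_tcp_pos())
# plinth view
```

```text
[[ 0.4577 -0.1748  0.119 ]
 [ 0.4617 -0.3653  0.119 ]] 0.19047890069321408
post [ 0.4597 -0.2701  0.119 ] 91.19558974627782  block top [[ 0.4595 -0.2633  0.154 ]]
False [ 0.46019818 -0.27034417  0.11866046]
22.05754388958782 29.987957775592804 [0.49706016 0.07919411 2.16993112] [ 0.45975335 -0.27010363  0.11815496]
21.69099943869621 [-1.40868562 -0.82582787 -5.36913167] 5.3333 [ 0.45924739 -0.2698001   0.19911863]
```

Run:
```python
from h import *
for n,roi,thr in(("top",(140,235,235,315),32),("side",(205,300,315,400),32)):
    K,T=cam(n); im=cv2.imread(f"pics/{n}0.png"); x0,y0,x1,y1=roi
    g=im.max(2); 
    sub=np.zeros_like(g); sub[y0:y1,x0:x1]=(g[y0:y1,x0:x1]<thr)*255
    b=max(blobs(sub,20),key=lambda t:t[0])
    cs=max(cv2.findContours(b[2],0,2)[0],key=cv2.contourArea)[:,0]
    P=cast(K,T,cs,.04); r=cv2.minAreaRect((P[:,:2]*1000).astype(np.float32)); print(n,"inlay",b[0],r)
    # plinth: brown, dark vs worktop
    h=cv2.cvtColor(im,cv2.COLOR_BGR2GRAY); sub[:]=0; sub[y0:y1,x0:x1]=(h[y0:y1,x0:x1]<85)*255
    b=max(blobs(cv2.morphologyEx(sub,3,np.ones((5,5),np.uint8)),20),key=lambda t:t[0])
    cs=max(cv2.findContours(b[2],0,2)[0],key=cv2.contourArea)[:,0]
    P=cast(K,T,cs,.044); r=cv2.minAreaRect((P[:,:2]*1000).astype(np.float32)); print(n,"plinth",b[0],r)
im=cv2.imread("pics/top0.png")[230:320,135:240]; a=cv2.resize(im,None,fx=4,fy=4)
s=cv2.resize(cv2.imread("pics/side0.png")[300:400,205:320],None,fx=3,fy=3)
o=np.zeros((max(a.shape[0],s.shape[0]),a.shape[1]+s.shape[1],3),np.uint8);o[:a.shape[0],:a.shape[1]]=a;o[:s.shape[0],a.shape[1]:]=s
cv2.imwrite("pics/c1.png",o)
```

```text
top inlay 428 ((435.3310546875, 264.6302795410156), (95.03330993652344, 76.57099914550781), 10.431124687194824)
top plinth 3811 ((434.3666076660156, 250.23593139648438), (147.0938720703125, 203.87008666992188), 10.700338363647461)Traceback (most recent call last):
  File "<stdin>", line 6, in <module>
ValueError: max() iterable argument is empty
```

Run:
```python
from h import *
yaw=np.radians(100.7)
p=get_tcp_pos(); movel([p[0],p[1],.24],v=.15)
c=np.array([.4344,.2502])
move_pose([c[0],c[1],.24],quat(yaw)); print(get_time(),get_joint_pos().round(2))
im,K,T=snap("wrist","w2"); im2,_,_=snap("side","s2")
u=np.array([np.cos(yaw-np.pi/2),np.sin(yaw-np.pi/2)]);v=np.array([-u[1],u[0]])
cs=[[*(c+a*.072*u+b*.1*v),.044] for a in(-1,1) for b in(-1,1)]+[[*(c+a*.05*u+b*.05*v),.04] for a in(-1,1) for b in(-1,1)]
o=im[...,::-1].copy()
for q in proj(K,T,cs): cv2.circle(o,tuple(int(t) for t in q),3,(255,255,0),1)
K2,T2=cam("side"); o2=im2[...,::-1].copy()
for q in proj(K2,T2,cs): cv2.circle(o2,tuple(int(t) for t in q),1,(255,255,0),-1)
o=o[0:440]; o2=cv2.resize(o2[280:400,190:330],None,fx=2,fy=2)
cv2.imwrite("pics/c1.png",cv2.convertScaleAbs(o,alpha=1.5)); cv2.imwrite("pics/c2.png",cv2.convertScaleAbs(o2,alpha=1.3))
```

```text
7.6333 [ 0.5   0.22  1.88 -0.    1.04  0.31]
```

View pics/c1.png

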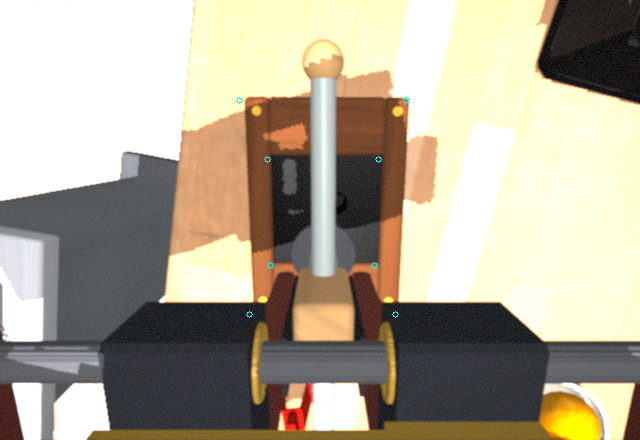

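View pics/c2.png

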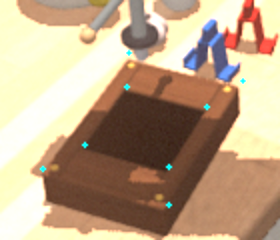

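The wrist view shows the hole as a dark spot near (340,202), half hidden by the bar. Plinth corners sit within about 4 px of my estimate (inlay top edge 272–382 at row 155). I'll shift sideways to uncover the hole.

Run:
```python
from h import *
p=get_tcp_pos();R=R_of(get_ee_rot()); q=p-R[:,1]*.03-R[:,0]*.035; movel([q[0],q[1],.24],v=.15); wait(.2)
im,K,T=snap("wrist","w3"); np.savez("w3.npz",K=K,T=T)
c=im[80:340,240:460]; cv2.imwrite("pics/c3.png",cv2.resize(cv2.convertScaleAbs(c[...,::-1],alpha=3),None,fx=2.3,fy=2.3)); print(get_time())
```

```text
8.4417
```

View pics/c3.png

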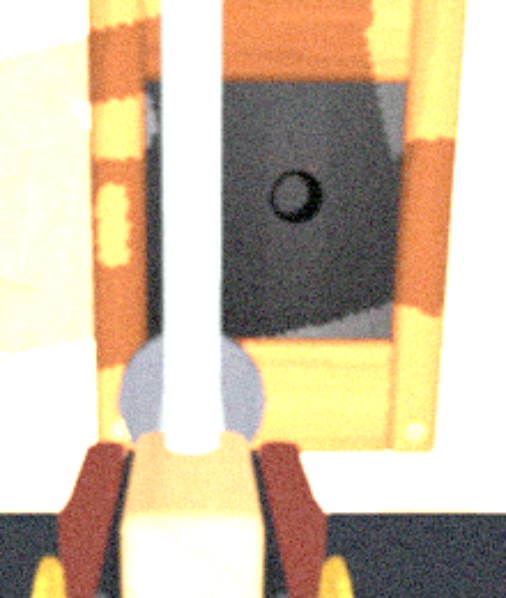

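Hole ring centred at crop (296,196), full image about (369,165), 23 px across, as expected for the 21 mm chamfer. Collar is centred under the fingers at column 323.

Run:
```python
from h import *
d=np.load("w3.npz");K,T=d["K"],d["T"]
f=lambda u,v:(240+u/2.3,80+v/2.3)
hole=cast(K,T,f(296.5,196),.04)[0]; C=cast(K,T,[f(409,82),f(146,82),f(150,338),f(392,338)],.042)
print("hole",hole.round(4)); print(C.round(4),C.mean(0).round(4))
e=C[0]-C[1],C[3]-C[2],C[1]-C[2],C[0]-C[3]
print([(round(np.linalg.norm(x),4),round(np.degrees(np.arctan2(x[1],x[0])),1)) for x in e])
t=get_tcp_pos();R=R_of(get_ee_rot())
col=cast(K,T,[f(192,333),f(120,396),f(264,396)],t[2]-.068); print("collar in tool",((col-t)@R).round(4))
v=(hole-C.mean(0));a=np.radians(10.7);print("offset in plinth",v[0]*np.cos(a)+v[1]*np.sin(a),-v[0]*np.sin(a)+v[1]*np.cos(a))
```

```text
hole [0.4451 0.2627 0.04  ]
[[0.4777 0.3124 0.042 ]
 [0.3794 0.2937 0.042 ]
 [0.3984 0.196  0.042 ]
 [0.4952 0.2144 0.042 ]] [0.4377 0.2542 0.042 ]
[(np.float64(0.1001), np.float64(10.8)), (np.float64(0.0985), np.float64(10.8)), (np.float64(0.0995), np.float64(101.0)), (np.float64(0.0995), np.float64(100.1))]
collar in tool [[ 0.0176  0.0007  0.068 ]
 [ 0.0006 -0.0183  0.068 ]
 [ 0.0006  0.0197  0.068 ]]
offset in plinth 0.008828752147936905 0.006989979389026499
```

```bash
cat > ins.py <<'E'
from h import *
yaw=np.radians(100.7)
def insert(c):
    move_pose([c[0],c[1],.165],quat(yaw)); wait(.2)
    R=R_of(quat(yaw)); k=0
    for i in range(40):
        r=.0016*np.sqrt(i); th=i*2.4; p=np.array([c[0],c[1]])+r*np.array([np.cos(th),np.sin(th)])
        movel([p[0],p[1],.146],v=.1)
        hit=movel([p[0],p[1],.134],v=.03,until_force=7); z=get_tcp_pos()[2]
        print(i,hit,z.round(4),(p-c[:2]).round(4),get_ft_force().round(1))
        if not hit or z<.137: break
    else: return
    print(movel([p[0],p[1],.1135],v=.04,until_force=15),get_tcp_pos(),get_ft_force().round(1),get_time())
E
python3 - <<'E'
from ins import *
R=R_of(quat(yaw)); hole=np.array([.4451,.2627,.04]); insert(hole+.001*R[:,0]-.0005*R[:,1])
E
```

```text
0 False 0.1339 [0. 0.] [-0.  -0.3 -3.2]
True [0.44405027 0.26343268 0.1139686 ] [-1.4 -0.8  6.2] 10.5167
```

Dropped in first time, with the collar seated (TCP at 0.114 as computed). Release, then look at the hooks from above.

Run:
```python
from h import *
t=get_tcp_pos(); movel([t[0],t[1],t[2]-.001],v=.02,until_force=8)
command_gripper(.6); movel([t[0],t[1],.26],v=.2)
im,K,T=snap("wrist","w4")
move_pose([.46,.03,.27],quat(np.pi/2)); print(get_time())
im2,K2,T2=snap("wrist","w5")
o=np.hstack([im,im2])[...,::-1]; cv2.imwrite("pics/c4.png",cv2.resize(o,(800,300)))
for c in HUE:
    for a,ctr,b in blobs(mask(im2,c),150):
        if ctr[1]>330: continue
        cs=max(cv2.findContours(b,0,2)[0],key=cv2.contourArea)[:,0]
        P=cast(K2,T2,cs,.03); r=cv2.minAreaRect((P[:,:2]*1000).astype(np.float32)); print(c,a,ctr.round(),r)
```

```text
13.3
red 1618 [309. 206.] ((445.5793762207031, 30.469913482666016), (63.9589958190918, 35.484840393066406), 17.182344436645508)
red 514 [445. 237.] ((587.5430297851562, 0.8509597778320312), (52.80284881591797, 30.992361068725586), 78.60136413574219)
red 1266 [228. 311.] ((358.569091796875, -85.34842681884766), (102.1758041381836, 33.76558303833008), 48.91736602783203)
red 1271 [419. 311.] ((561.731689453125, -84.22296905517578), (32.929107666015625, 102.69070434570312), 40.69045639038086)
red 923 [577. 298.] ((734.8455200195312, -68.24755096435547), (32.03398895263672, 80.84447479248047), 74.70965576171875)
blue 1668 [322. 145.] ((458.869384765625, 93.083251953125), (62.97673416137695, 27.673860549926758), 4.633193016052246)
yellow 2589 [509. 167.] ((648.0548706054688, 72.35810852050781), (62.21073913574219, 52.03962707519531), 5.495422840118408)
yellow 240 [590. 226.] ((737.8602905273438, 11.071809768676758), (16.46702003479004, 29.774398803710938), 86.18736267089844)
green 1137 [313. 316.] ((447.65899658203125, -93.97506713867188), (50.93071365356445, 60.98881530761719), 72.677001953125)
```

View pics/c4.png

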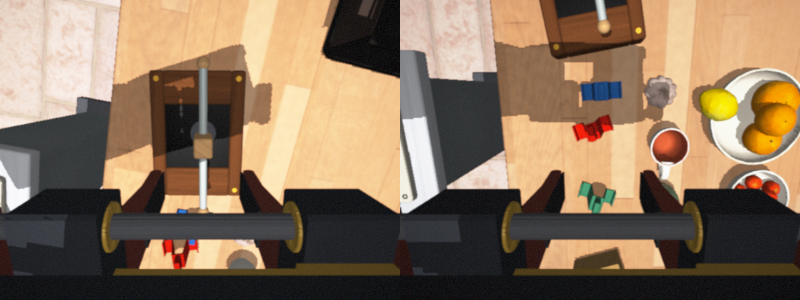

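View pics/w5.png

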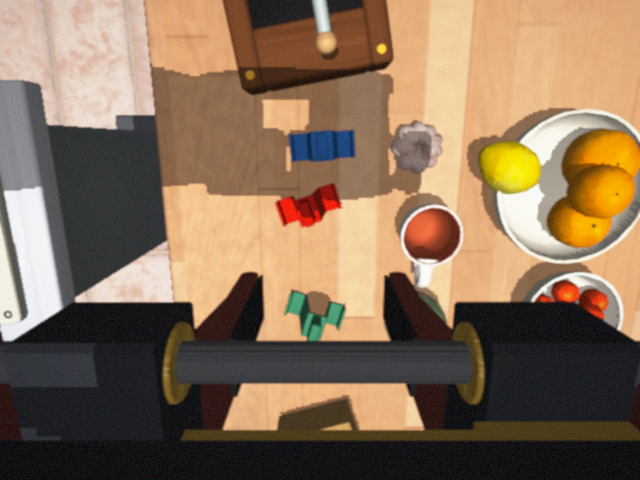

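Post stands upright in the plinth with its bar along the long side. Blue hook at (322,145), directly below the camera, so its measurement is free of parallax (63x28, yaw 4.6°). Red is at (309,206) and green at (313,316). I'll pick blue first.

```bash
cat > hk.py <<'E'
from h import *
BY=np.radians(100.7); B=np.array([.44405,.2634]); D=np.array([np.cos(BY),np.sin(BY)])
def look(c,xy):
    go([xy[0],xy[1]-.065,.24],np.pi/2) ; wait(.15)
    im,K,T=snap("wrist",f"look_{c}_{int(get_time()*10)}")
    best=None
    for a,ctr,b in blobs(mask(im,c),300):
        cs=max(cv2.findContours(b,0,2)[0],key=cv2.contourArea)[:,0]
        P=cast(K,T,cs,.03)[:,:2]; (x,y),(w,h),an=cv2.minAreaRect((P*1000).astype(np.float32))
        if w<h: an+=90
        e=np.hypot(x/1000-xy[0],y/1000-xy[1]); print(c,a,ctr.round(),(round(x,1),round(y,1)),(round(w,1),round(h,1)),round(an,1))
        if best is None or e<best[0]: best=(e,np.array([x,y])/1000,np.radians(an))
    return best[1],best[2]
def pick(xy,yaw):
    yaw=(yaw+np.pi/2)%np.pi-np.pi/2
    command_gripper(.5)
    go([*xy,.12],yaw+np.pi/2); hit=movel([*xy,.052],v=.1,until_force=6); print("hit",hit,get_tcp_pos().round(4))
    command_gripper(0); w=get_grip_width()*88; movel([*xy,.24],v=.2); print("width",w,get_grip_width()*88,get_time()); return w>6
def hang(s):
    p=B+s*D
    go([*p,.24],BY); movel([*p,.185],v=.15); wait(.1); hit=movel([*p,.122],v=.05,until_force=2.5); print("hang",hit,get_tcp_pos().round(4),get_ft_force().round(1))
    command_gripper(.3); movel([*p,.24],v=.15)
E
python3 - <<'E'
from hk import *
im=cv2.imread("pics/w4.png"); R=quat(BY)
K,T=cam("wrist",R,[.4440,.2634,.26]); e=cast(K,T,[(325,101),(326,334)],.115); print("bar",e.round(4),e.mean(0).round(4),np.degrees(np.arctan2(*(e[0]-e[1])[1::-1])))
if pick(np.array([.4589,.0931]),np.radians(4.6)):
    im,K,T=snap("side","s5"); cv2.imwrite("pics/c5.png",cv2.resize(im[100:400,150:550,::-1],(800,600)))
E
```

```text
bar [[0.4279 0.3572 0.115 ]
 [0.4641 0.172  0.115 ]] [0.446  0.2646 0.115 ] 101.06497086672096
hit False [0.4594 0.0931 0.0525]
width 9.748408421848467 9.956054956893327 16.975
```

View pics/c5.png

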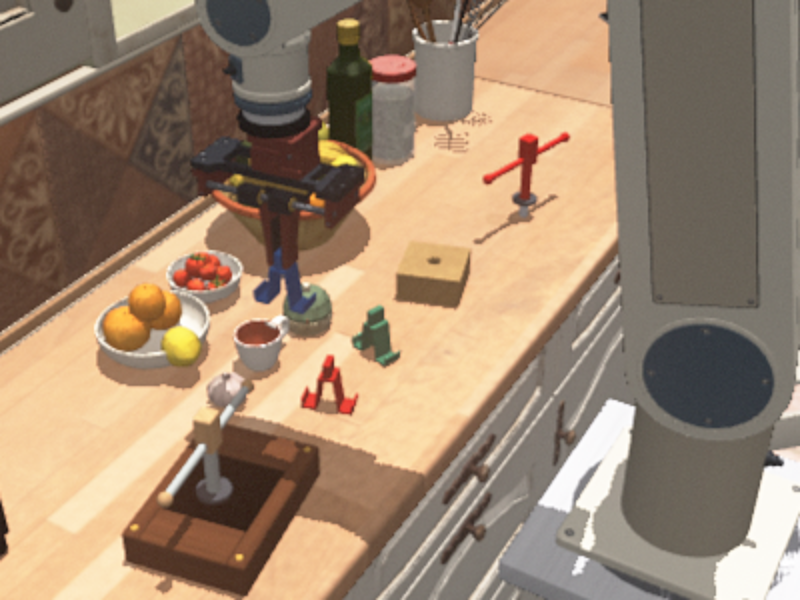

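Blue hangs upright in the gripper (around (285,280)), and the post stands seated at (210,450). Hang it, then look at red.

Run:
```python
from hk import *
hang(-.034)
xy,y=look("red",[.4456,.0305]); print(xy,np.degrees(y),get_time())
```

```text
hang True [0.4503 0.2296 0.1258] [-1.2 -1.1  6.4]
red 2076 [321. 143.] (444.0, 31.0) (63.9, 29.2) 17.9
red 870 [471. 174.] (576.9, 4.9) (53.6, 58.4) 95.8
red 2454 [609. 269.] (726.5, -91.5) (66.0, 88.2) 101.1
red 987 [271. 307.] (390.7, -130.4) (77.0, 25.9) 75.3
red 949 [375. 307.] (502.2, -129.2) (26.5, 76.1) 105.3
red 736 [  8. 416.] (104.5, -256.8) (71.6, 24.2) 79.7
red 465 [266. 403.] (384.5, -247.1) (55.2, 17.3) 88.4
red 424 [380. 404.] (508.5, -246.6) (17.3, 55.4) 91.9
red 366 [634. 417.] (784.1, -253.7) (15.3, 71.9) 101.1
[0.4440253  0.03096635] 17.87558937072754 21.9667
```

Run:
```python
from hk import *
if pick(np.array([.4440,.0310]),np.radians(17.9)):
    hang(.034)
    xy,y=look("green",[.447,-.085]); print(xy,np.degrees(y),get_time())
```

```text
hit False [0.4445 0.0309 0.0525]
width 9.922575500588497 9.952174232742598 25.625
hang True [0.4375 0.2969 0.1259] [-0.9 -0.4  3.9]
green 1800 [326. 152.] (449.8, -93.3) (27.0, 61.8) 163.3
[ 0.4498074  -0.09331867] 163.2601089477539 31.5917
```

Run:
```python
from hk import *
if pick(np.array([.4498,-.0933]),np.radians(163.3)):
    hang(.069)
    go([.45,-.1,.3],np.pi/2); wait(.5)
    im,K,T=snap("side","s6"); t,_,_=snap("top","t6"); print(get_time())
    a=cv2.resize(im[170:390,190:450,::-1],(520,440)); b=cv2.resize(t[200:330,140:280,::-1],(280,260))
    o=np.zeros((440,800,3),np.uint8); o[:,:520]=a;o[:260,520:]=b; cv2.imwrite("pics/c6.png",o)
```

```text
hit False [ 0.4503 -0.0936  0.0525]
width 9.708637471197964 9.614945246525249 35.2333
hang True [0.431  0.3314 0.1257] [1.1 1.5 3.7]
42.0917
```

View pics/c6.png

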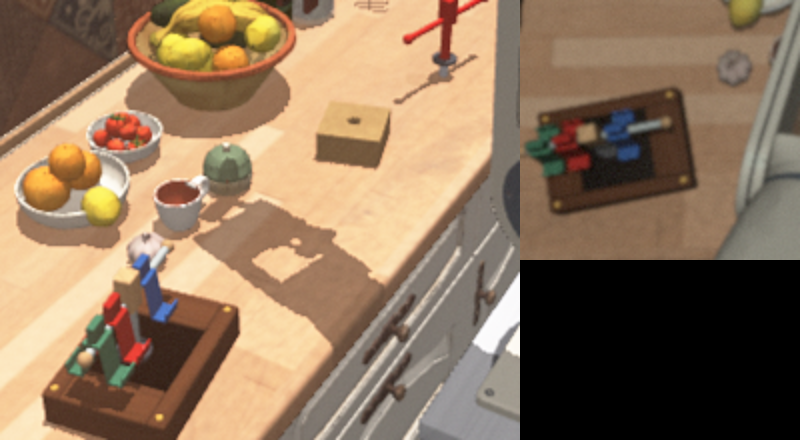

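All three hooks sit astride the bar: blue on one side, red and green on the other. The post is upright, the bystanders are untouched, no yellow hook is present, and the robot is clear.

```bash
python3 -c "
from station import *
print(job_done())"
```

```text
the job is handed in; nothing more can be done
None
```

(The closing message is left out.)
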